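Put the glass dropper bottle away in the blue canister

TASK

Put the small brown glass dropper bottle away in the round blue canister, standing upright on the cork inside. Nobody knows how full the canister is, so lower the bottle in gently until you feel it touch down, and only then let go; the glass must not be dropped or rammed.

Things in the scene. Friction and masses are not known exactly. Their poses are not given: they have to be found in the camera images.
- stain_dropper: small round brown glass bottle with a black screw cap and black rubber bulb, standing upright on the worktop; 102 mm high, about 70 g. Origin: centre of its underside, z up along the bottle. The glass body is 33 mm in diameter up to about 55 mm and narrows at the shoulder to 70 mm, the cap is 24 mm in diameter from 62 to 77 mm, the bulb 13 mm in diameter up to 102 mm. Grip it from above on the glass body, about 50 to 60 mm above its underside; it is round, so any yaw will do.
- blue_canister: open round tin canister, painted plain blue, two ribs round it and a small wire handle low on each side (out to 84 mm from the axis). 105 mm high, 142 mm across at the rim, 130 mm inside, wall 4 mm; it stands fast on the worktop. Origin: centre of its underside, z up. Part-filled with flat, firm cork discs: the level cork surface inside lies anywhere from 20 to 55 mm above the worktop, differs every time and is not reported. This is the one to use.
- white_canister: open round tin canister, painted plain white, two ribs round it and a small wire handle low on each side (out to 84 mm from the axis). 105 mm high, 142 mm across at the rim, 130 mm inside, wall 4 mm; it stands fast on the worktop. Origin: centre of its underside, z up. Part-filled with flat, firm cork discs: the level cork surface inside lies anywhere from 20 to 55 mm above the worktop, differs every time and is not reported. Not the one to use.

How it is judged:
On the way, in this order (a step that is already met when the one before it is completed fails the run):
1. the bottle is lifted in the gripper (height (world z) of stain_dropper above 0.08 m and contact force between the fingers and stain_dropper above 0.5 N), for 0.1 s.
2. the bottle, still held, touches down upright inside the blue canister (horizontal distance between stain_dropper and blue_canister below 0.05 m and height (world z) of stain_dropper below 0.065 m and angle between stain_dropper's own z axis and vertical below 0.2 rad and contact force between stain_dropper and blue_canister above 0.3 N and contact force between the fingers and stain_dropper above 0.5 N), for 0.04 s.
At the end, for the whole second after the job is handed in: the dropper bottle stands released and at rest on the cork in the blue canister: its underside centre within 50 mm of the canister's axis and no more than 65 mm above the worktop, upright within 11 degrees (horizontal distance between stain_dropper and blue_canister below 0.05 m and height (world z) of stain_dropper below 0.065 m and angle between stain_dropper's own z axis and vertical below 0.2 rad and contact force between stain_dropper and blue_canister above 0.2 N and linear speed of stain_dropper below 0.02 m/s and angular speed of stain_dropper below 0.2 rad/s and contact force between the fingers and stain_dropper below 0.05 N); the robot touches nothing.
It fails at once if the bottle is dropped (moves faster than 0.35 m/s while no finger touches it: a fall of more than about 6 mm) (contact force between the fingers and stain_dropper below 0.02 N and linear speed of stain_dropper above 0.35 m/s).
It fails at once if the bottle is rammed against the blue canister or its cork with more than 40 N (contact force between stain_dropper and blue_canister above 40 N).
It also fails if it takes over 45 s, if anything falls off the work surface, if the arm or the gripper's body presses on something with over 40 N, if the wrist force passes 120 N, or if a joint passes its speed limit or range.

ROBOT

A 6-joint arm with a two-finger parallel gripper is mounted at the origin on a cart in front of the work surface, level with it; the furniture and walls round the work are solid. World frame = base frame: x ahead of the robot, y to its left, z up, the work surface at z = 0. Lengths are in m, angles in rad, forces in N, time in s.
With the tool pointing down it reaches from about 0.35 to 0.775 m from the base axis. Payload 7.3 kg.
Tool frame: the origin (TCP) lies at the very end of the fingers, on their centre line; the grasp point (between the pads) lies 19 mm behind it; z points along the fingers, x is the direction in which the jaws open and shut, and the axes are right-handed (so a half turn about z gives the same grasp; the last joint's range is limited). The gripper opens to 92 mm and grips with 3 to 60 N. Pads are 19 mm wide; open, the fingers measure 130 mm over their backs; the gripper's body (75 mm by 190 mm) begins 47 mm behind the grasp point.
Start: joints at [-1.409, 0.342, 1.524, -0, 1.275, -0.146], TCP at [0.159, -0.5, 0.189] pointing down, gripper open.
Joint ranges: [-2.53, 2.53], [-0.77, 2.02], [0.04, 2.7], [-1, 4.14], [0.28, 2.66], [-3.11, 3.11]. Speed limits (rad/s): [2.57, 2.57, 3.14, 3.14, 3.14, 3.14].

INTERFACE

Orientations are given as [roll, pitch, yaw] about the fixed x, y, z axes, in that order (R = Rz(yaw) Ry(pitch) Rx(roll)).
In Python, from cell import robot, read_camera, nets gives the robot as it stands. The module is installed in compiled form; this text tells all that it offers.
- The arm moves only by the tool carry_out, never from a script. Its arguments are lists of equal length, an entry for each row: "translation": the shift along the tool's x, y, z in m, a list of three; "turn": the turn, a rotation vector about the tool's x, y, z in rad, a list of three; "gripper": the gripper's target within -1 to 1 (shut at 1, half-way at 0, fully open at -1). A call has 1 to 10 rows; each row shifts and turns the commanded pose from where the row before left it, along the tool's axes as they then stand; what a row does not reach is not made up. A row lasts 1/10 s, in which the tool goes at most 50 mm and 8.59 degrees, less where a joint would pass 70% of its speed; a pose out of reach is approached as far as the arm can. A call with a gripper value outside its range is refused whole. The fingers move at their own pace and stop on an object; "squeeze" is the grip in N (left out, the last holds). Time passes only in rows, so rows that do not move let the fingers close. It gives the time, the measured TCP pose, the force and the opening at its end, in the units of the state.
- robot.observe(): the state, without advancing time (a new reading comes with each control period).
- read_camera(name): name is "scene" or "top" or "wrist"; returns a dict with "img" (400x640x3 uint8, red, green, blue), "fx", "fy", "cx", "cy" (pixels), "world_from_camera" (4x4, takes a point from camera to world coordinates). Camera axes: x right, y down, z forward; pixel columns grow to the right and rows downward; lengths in m; the calibration is good to about 2 mm. A picture is of the moment at which its call begins. There is no depth.
- robot.hand_in(): hands the job in, once; it reports no verdict.
Trained networks look in a picture, given as the dict that the camera call returned (one of the last four; its "shot" number tells which), for a name from the list of things; names that differ only in an ending like _2 or _b are one class to them, and where a whole thing is asked for, a point or a joint stands for the part that bears it (a point fixed in the world has none). Each returns a list of dicts, best first, with "score" (0 to 1); they miss things now and then, are a little off and sometimes report something else, mostly with a low value. They report only what shows in the picture. A call takes as long as a camera call.
- nets.regions_of(picture, name): "region" (400x640 bool, what is visible of it) and "pixel" ([column, row] in pixels, amid what is visible of it).
- nets.tip_of(picture, name): "pixel" ([column, row] in pixels: a listed point, or the origin of a listed thing).
The state is a dict: "time": time; "qpos": joint angles; "qvel": joint speeds; "joint_efforts": joint torques, N m; "tool_pos": TCP position; "tool_rot": TCP orientation; "contact_force": force on the tool from outside, world axes, zero at the start; "torque": the same for the moment, N m; "opening": finger opening in m.
Only numpy, scipy, OpenCV 4.12 (cv2) and the standard library are available. Lean on these libraries where they do the work, as an engineer would, in place of code of your own. Each camera call takes 0.05 s, during which the arm holds its last target. There are 200 camera calls.

## Working session

There is one attempt and no reset: what is moved stays moved. The work goes in short steps, Python scripts to look and compute and a tool call to move; the robot and the scene stay as the last step left them, time stands still between calls to the robot, and variables do not carry over. Pictures are saved under pics/ and viewed, about 8 in all and at most 12, crops included, and the job is handed in when it is done.

Besides the shell and the picture viewer there is one more tool, called after ">>>" by a JSON object that holds its "method" and its "body". carry_out: Moves the arm, as the interface text tells. Its arguments: {"type":"object","properties":{"translation":{"type":"array","items":{"type":"array","items":{"type":"number"}}},"turn":{"type":"array","items":{"type":"array","items":{"type":"number"}}},"gripper":{"type":"array","items":{"type":"number"}},"squeeze":{"type":"number"}},"required":["translation","turn","gripper"]}

```bash
mkdir -p pics
cat > h.py <<'E'
from cell import robot, read_camera, nets
import numpy as np, cv2
def ray(p,uv,z):
    T=np.array(p["world_from_camera"]); d=T[:3,:3]@np.array([(uv[0]-p["cx"])/p["fx"],(uv[1]-p["cy"])/p["fy"],1])
    o=T[:3,3]; return (o+d*(z-o[2])/d[2]).round(4)
def save(p,n): cv2.imwrite(f"pics/{n}.png",p["img"][:,:,::-1])
E
python3 - <<'E'
from h import *
ims=[]
for c in ["scene","top"]:
    p=read_camera(c); ims.append(p["img"])
    print(c,np.array(p["world_from_camera"]).round(3)[:3,3])
    for n,z in [("stain_dropper",0),("blue_canister",0),("white_canister",0)]:
        for r in nets.tip_of(p,n)[:2]: print(n,"tip",r["score"],r["pixel"],ray(p,r["pixel"],0))
        for r in nets.regions_of(p,n)[:2]:
            ys,xs=np.nonzero(r["region"]); print(n,"reg",r["score"],r["pixel"],xs.min(),xs.max(),ys.min(),ys.max())
cv2.imwrite("pics/a.png",cv2.resize(np.vstack(ims),None,fx=.75,fy=.75)[:,:,::-1])
s=robot.observe();print(s["tool_pos"],s["tool_rot"],s["opening"],s["time"])
E
```

```text
scene [-0.045  0.648  0.566]
stain_dropper tip 0.73 [354.9, 210.1] [ 0.4352 -0.0442  0.    ]
stain_dropper reg 0.92 [353.7, 192.6] 345 362 167 216
blue_canister tip 0.73 [366.8, 165.6] [ 0.518 -0.206  0.   ]
blue_canister reg 0.84 [367.8, 143.6] 330 402 108 176
white_canister tip 0.82 [217.0, 256.0] [0.5419 0.2177 0.    ]
white_canister reg 0.75 [212.3, 233.5] 165 255 185 281
top [0.459 0.002 1.055]
stain_dropper tip 0.6 [335.1, 225.2] [ 0.429  -0.0466  0.    ]
stain_dropper reg 0.61 [333.1, 223.8] 325 339 217 231
blue_canister tip 0.56 [413.1, 181.9] [ 0.5268 -0.2179  0.    ]
blue_canister reg 0.91 [420.8, 179.5] 382 460 144 215
white_canister tip 0.67 [216.5, 176.1] [0.5333 0.2149 0.    ]
white_canister reg 0.76 [208.9, 172.1] 171 246 134 205
[ 0.15905773 -0.5003425   0.18904107] [ 3.14155128e+00 -7.90334406e-05 -1.26302488e+00] 0.09213223056013499 0.7
```

View pics/a.png

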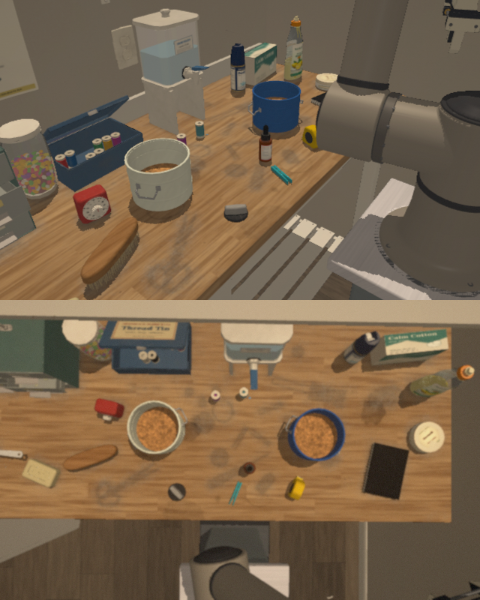

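The pictures show the bottle at about (335,225) in the top view and the blue canister on the right, rim centre at about (421,180). The white canister is on the left. I'll move above the bottle first.

>>> {"method": "carry_out", "body": {"translation": [[-0.03, -0.034, -0.015], [-0.03, -0.034, -0.015], [-0.03, -0.034, -0.01], [-0.03, -0.034, -0.01], [-0.03, -0.034, -0.01], [-0.03, -0.034, 0], [-0.03, -0.034, 0], [-0.03, -0.034, 0], [-0.03, -0.034, 0], [-0.03, -0.034, 0]], "turn": [[0, 0, 0], [0, 0, 0], [0, 0, 0], [0, 0, 0], [0, 0, 0], [0, 0, 0], [0, 0, 0], [0, 0, 0], [0, 0, 0], [0, 0, 0]], "gripper": [-1, -1, -1, -1, -1, -1, -1, -1, -1, -1]}}

```text
time: 1.7
tool_pos: [0.3929, -0.1097, 0.2493]
tool_rot: [-3.141, -0.001, -1.263]
contact_force: [0.2, 0.5, -0.3]
opening: 0.0916
```

```bash
cat >> h.py <<'E'
from scipy.spatial.transform import Rotation as Ro
def delta(t):
    s=robot.observe(); R=Ro.from_euler("xyz",s["tool_rot"]).as_matrix()
    return (R.T@(np.array(t)-s["tool_pos"])).round(4)
E
python3 - <<'E'
from h import *
p=read_camera("wrist"); save(p,"w1")
print(np.array(p["world_from_camera"]).round(3))
for n in ["stain_dropper","blue_canister"]:
    for r in nets.tip_of(p,n)[:2]: print(n,r["score"],r["pixel"],ray(p,r["pixel"],0))
    for r in nets.regions_of(p,n)[:1]:
        ys,xs=np.nonzero(r["region"]); print(n,"reg",r["score"],r["pixel"],xs.min(),xs.max(),ys.min(),ys.max())
p=read_camera("top")
r=nets.regions_of(p,"blue_canister")[0]["region"].astype(np.uint8)
c=max(cv2.findContours(r,0,2)[0],key=cv2.contourArea); h=cv2.convexHull(c)
m,rad=cv2.minEnclosingCircle(h); print("rim fit",m,rad,ray(p,m,.105)); e=cv2.fitEllipse(h); print(e,ray(p,e[0],.105))
s=robot.observe();print(s["tool_pos"],s["tool_rot"],s["time"],s["contact_force"]); print(delta([.432,-.046,.25]))
E
```

```text
[[ 0.303 -0.911 -0.28   0.469]
 [-0.953 -0.289 -0.091 -0.085]
 [ 0.002  0.294 -0.956  0.445]
 [ 0.     0.     0.     1.   ]]
stain_dropper 0.74 [275.5, 113.4] [ 0.4311 -0.0353  0.    ]
stain_dropper reg 0.78 [272.6, 117.2] 258 291 98 128
blue_canister 0.93 [444.5, 83.0] [ 0.5283 -0.2223  0.    ]
blue_canister reg 0.95 [473.9, 75.5] 388 556 0 154
rim fit (419.8606262207031, 180.3721160888672) 40.490509033203125 [ 0.5233 -0.2094  0.105 ]
((421.03399658203125, 179.50897216796875), (72.14685821533203, 80.6917495727539), 102.58106994628906) [ 0.5251 -0.2117  0.105 ]
[ 0.39177933 -0.11237323  0.24900435] [ 3.14133926e+00 -2.64382543e-04 -1.26471068e+00] 2.05 [ 0.10524669 -0.56959185 -0.18759843]
[-0.0512 -0.0584 -0.001 ]
```

View pics/w1.png

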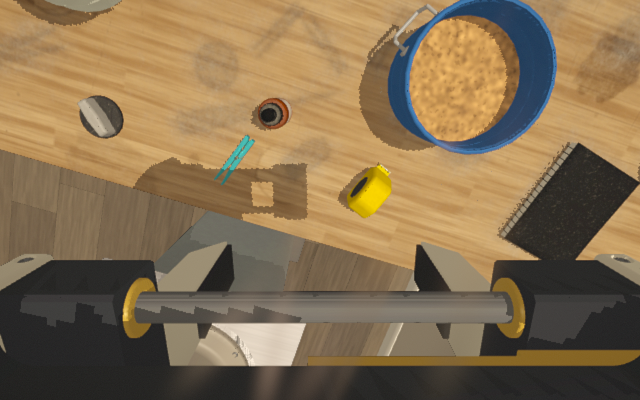

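The wrist view shows the bottle from above at about (273,114), with the bulb top at (269,115). The blue canister rim is at about (472,76). I'll refine the bottle's position from these.

Run:
```python
from h import *
p=read_camera("wrist")
for uv,z in [((269,115),.102),((274.5,113),.045),((275.5,113.4),0),((472,76),.105)]: print(uv,z,ray(p,uv,z))
p=read_camera("top"); r=nets.regions_of(p,"stain_dropper")
for r in r[:1]: print(r["pixel"],ray(p,r["pixel"],.05))
r=nets.regions_of(read_camera("scene"),"stain_dropper")[0]["region"]
ys,xs=np.nonzero(r);print(xs[ys>200].min(),xs[ys>200].max(),ys.max())
print(delta([.431,-.043,.18]))
```

```text
(269, 115) 0.102 [ 0.4353 -0.044   0.102 ]
(274.5, 113) 0.045 [ 0.4338 -0.0419  0.045 ]
(275.5, 113.4) 0 [ 0.4299 -0.0381  0.    ]
(472, 76) 0.105 [ 0.5262 -0.2145  0.105 ]
[332.9, 226.8] [ 0.427  -0.0397  0.05  ]
344 361 215
[-0.0542 -0.0581  0.069 ]
```

>>> {"method": "carry_out", "body": {"translation": [[-0.0275, -0.0295, 0.02], [-0.0275, -0.0295, 0.02], [0, 0, 0.029], [0, 0, 0]], "turn": [[0, 0, 0], [0, 0, 0], [0, 0, 0], [0, 0, 0]], "gripper": [-1, -1, -1, -1]}}

```text
time: 2.7
tool_pos: [0.4296, -0.0401, 0.1771]
tool_rot: [3.136, 0.004, -1.262]
contact_force: [-1.1, -0.4, 0.5]
opening: 0.0917
```

Run:
```python
from h import *
p=read_camera("wrist"); save(p,"w2")
for r in nets.tip_of(p,"stain_dropper")[:1]: print(r["score"],r["pixel"],ray(p,r["pixel"],0))
for r in nets.regions_of(p,"stain_dropper")[:1]:
    ys,xs=np.nonzero(r["region"]); print("reg",r["score"],r["pixel"],xs.min(),xs.max(),ys.min(),ys.max(),ray(p,r["pixel"],.06))
s=robot.observe();T=np.array(p["world_from_camera"])
for z in (0.102,.055,0):
    c=T[:3,:3].T@(np.array([s["tool_pos"][0],s["tool_pos"][1],z])-T[:3,3]); print("tool axis px at",z,p["cx"]+p["fx"]*c[0]/c[2],p["cy"]+p["fy"]*c[1]/c[2])
print(s["tool_pos"],s["tool_rot"],delta([.432,-.042,.038]))
```

```text
0.96 [321.8, 171.8] [ 0.4278 -0.0385  0.    ]
reg 0.87 [322.3, 178.1] 307 341 153 195 [ 0.435  -0.0371  0.06  ]
tool axis px at 0.102 326.5841888196158 195.07299707211
tool axis px at 0.055 326.2955795585031 181.13939008819727
tool axis px at 0 326.04449454654645 169.01739558716602
[ 0.43222711 -0.04197007  0.1811278 ] [-3.14053799e+00 -9.58622512e-04 -1.26408491e+00] [-0.0002  0.0004  0.1431]
```

View pics/w2.png

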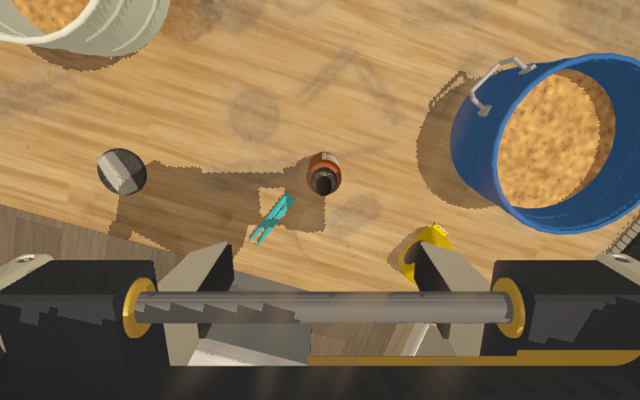

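The bottle body is centred at about (324,172), within 2–3 px of the tool axis, so I can descend and grip.

>>> {"method": "carry_out", "body": {"translation": [[-0.002, -0.002, 0.03], [0, 0, 0.035], [0, 0, 0.035], [0, 0, 0.025], [0, 0, 0.017], [0, 0, 0], [0, 0, 0]], "turn": [[0, 0, 0], [0, 0, 0], [0, 0, 0], [0, 0, 0], [0, 0, 0], [0, 0, 0], [0, 0, 0]], "gripper": [-1, -1, -1, -1, -1, -1, -1]}}

```text
time: 3.55
tool_pos: [0.4342, -0.0395, 0.0393]
tool_rot: [-3.14, -0.001, -1.264]
contact_force: [0.5, -0.0, -0.0]
opening: 0.0922
```

>>> {"method": "carry_out", "body": {"translation": [[0, 0, 0], [0, 0, 0], [0, 0, 0], [0, 0, 0], [0, 0, 0], [0, 0, 0], [0, 0, 0], [0, 0, 0], [0, 0, 0], [0, 0, 0]], "turn": [[0, 0, 0], [0, 0, 0], [0, 0, 0], [0, 0, 0], [0, 0, 0], [0, 0, 0], [0, 0, 0], [0, 0, 0], [0, 0, 0], [0, 0, 0]], "gripper": [0.3, 0.3, 0.5, 0.5, 0.5, 0.5, 0.5, 0.5, 0.5, 0.5], "squeeze": 12}}

```text
time: 4.55
tool_pos: [0.4331, -0.0386, 0.038]
tool_rot: [3.142, -0.0, -1.263]
contact_force: [0.3, 0.4, -0.6]
opening: 0.0233
```

Run:
```python
from h import *
a=read_camera("wrist"); b=read_camera("scene")
x=np.vstack([a["img"][100:400,120:520],cv2.resize(b["img"][120:270,270:470],None,fx=2,fy=2)])
cv2.imwrite("pics/g1.png",x[:,:,::-1])
print(robot.observe()["opening"],robot.observe()["contact_force"])
```

```text
0.023047580405733112 [-0.50835734  0.53362871 -0.60502793]
```

View pics/g1.png

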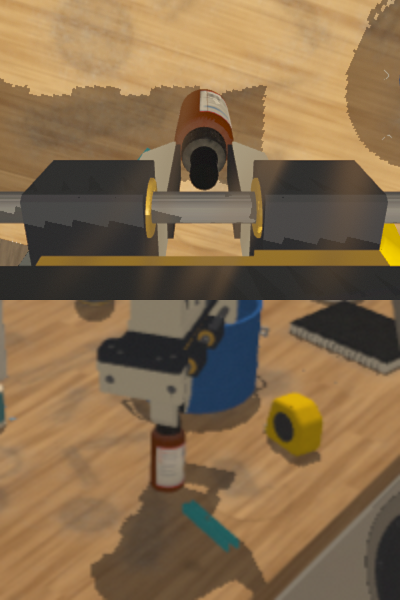

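The jaws have closed to 23 mm, and the bottle (bulb at about (323,280), full frame) sits ahead of the pads towards tool −y. It is still upright. I'll open and measure from here.

>>> {"method": "carry_out", "body": {"translation": [[0, 0, 0], [0, 0, 0], [0, 0, 0], [0, 0, 0], [0, 0, 0], [0, 0, 0], [0, 0, 0]], "turn": [[0, 0, 0], [0, 0, 0], [0, 0, 0], [0, 0, 0], [0, 0, 0], [0, 0, 0], [0, 0, 0]], "gripper": [-1, -1, -1, -1, -1, -1, -1]}}

```text
time: 5.35
tool_pos: [0.4331, -0.0387, 0.038]
tool_rot: [-3.142, -0.0, -1.263]
contact_force: [-1.0, -0.1, -0.4]
opening: 0.0744
```

Run:
```python
from h import *
p=read_camera("wrist"); s=robot.observe()
R=Ro.from_euler("xyz",s["tool_rot"]).as_matrix(); T=np.array(p["world_from_camera"])
im=p["img"].copy()
for dy in (0,-.01,-.02):
  for z in (0,.055,.077,.102):
    w=np.array([*(s["tool_pos"]+R[:,1]*dy)[:2],z]); c=T[:3,:3].T@(w-T[:3,3]); u=(p["cx"]+p["fx"]*c[0]/c[2],p["cy"]+p["fy"]*c[1]/c[2])
    print(dy,z,np.round(u,1))
print(s["tool_pos"],s["opening"],s["time"])
for r in nets.tip_of(p,"stain_dropper")[:1]: print(r["score"],r["pixel"],ray(p,r["pixel"],0), delta(ray(p,r["pixel"],0)))
cv2.imwrite("pics/g2.png",cv2.resize(im[130:330,220:420],None,fx=3,fy=3,interpolation=0)[:,:,::-1])
```

```text
0 0 [323.1 212.5]
0 0.055 [323.1 244. ]
0 0.077 [323.1 261.9]
0 0.102 [323.1 288.4]
-0.01 0 [323.1 199.1]
-0.01 0.055 [323.1 227.4]
-0.01 0.077 [323.1 243.6]
-0.01 0.102 [323.1 267.7]
-0.02 0 [323.1 185.4]
-0.02 0.055 [323.1 210.3]
-0.02 0.077 [323.1 224.7]
-0.02 0.102 [323.1 246.1]
[ 0.43312062 -0.03864943  0.03800711] 0.07881675604492198 5.4
0.97 [321.9, 215.1] [ 0.431  -0.0384  0.    ] [-0.0009  0.0019  0.038 ]
```

View pics/g2.png

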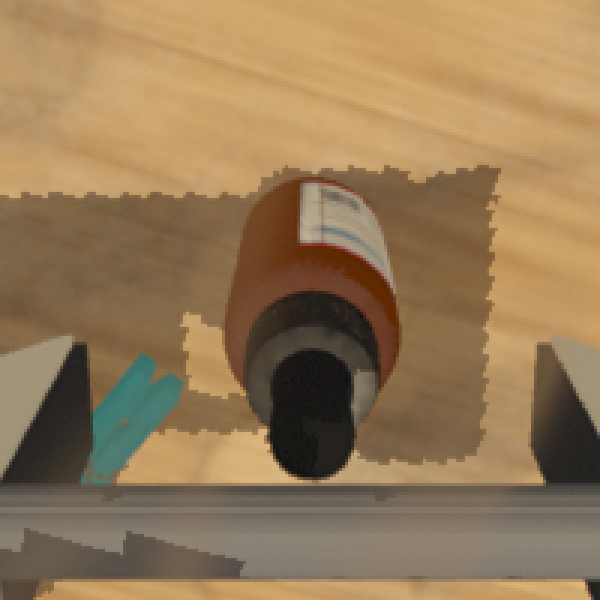

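Run:
```python
from h import *
p=read_camera("wrist"); s=robot.observe(); R=Ro.from_euler("xyz",s["tool_rot"]).as_matrix(); T=np.array(p["world_from_camera"])
print(p["fx"],T.round(3)[:3,3],s["opening"],s["tool_pos"])
d=p["fx"]*.079/156
for u in ((244,242),(400,242)):
    w=T[:3,:3]@(d*np.array([(u[0]-p["cx"])/p["fx"],(u[1]-p["cy"])/p["fy"],1]))+T[:3,3]
    print("tip world",w.round(4),"in tool",(R.T@(w-s["tool_pos"])).round(4))
b=read_camera("scene"); im=b["img"].copy(); Tb=np.array(b["world_from_camera"])
def pr(w):
    c=Tb[:3,:3].T@(w-Tb[:3,3]); return np.array([b["cx"]+b["fx"]*c[0]/c[2],b["cy"]+b["fy"]*c[1]/c[2]])
x=cv2.resize(im[130:240,290:430],None,fx=5,fy=5,interpolation=cv2.INTER_CUBIC)
for q,c in [([.046,0,0],(255,0,0)),([-.046,0,0],(0,255,0)),([0,0,0],(255,255,0)),([0,0,.038],(255,0,255)),([0,0,-.064],(0,255,255))]:
    u=(pr(s["tool_pos"]+R@np.array(q))-[290,130])*5+2; print(q,u.round()); cv2.circle(x,tuple(int(v) for v in u),4,c,-1)
cv2.imwrite("pics/s2.png",x[:,:,::-1])
```

```text
345.4144644933578 [ 0.509 -0.014  0.234] 0.08659155500458948 [ 0.43307087 -0.03867022  0.03800047]
tip world [0.4296 0.0023 0.0728] in tool [-0.0401 -0.0091 -0.0348]
tip world [ 0.4535 -0.073   0.0728] in tool [ 0.0389 -0.0091 -0.0348]
[0.046, 0, 0] [360. 270.]
[-0.046, 0, 0] [286. 391.]
[0, 0, 0] [325. 328.]
[0, 0, 0.038] [323. 411.]
[0, 0, -0.064] [328. 181.]
```

View pics/s2.png

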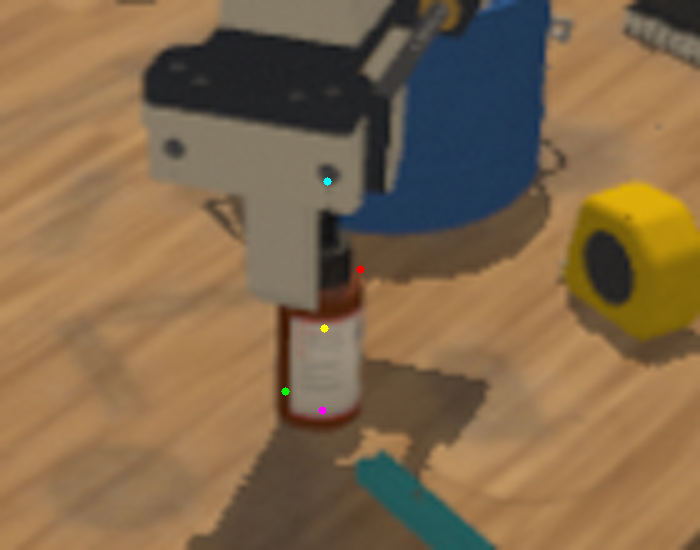

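Both cameras put the real fingertips at z≈0.073, about 35 mm short of the reported TCP. The first closing was therefore at cap height, not on the glass. The cross rod looks to be only about 8 mm above the bulb, so the arm can't go 35 mm lower. I'll go down a few mm while watching the force, then grip the cap.

>>> {"method": "carry_out", "body": {"translation": [[0, -0.003, 0], [0, 0, 0.002], [0, 0, 0.002], [0, 0, 0]], "turn": [[0, 0, 0], [0, 0, 0], [0, 0, 0], [0, 0, 0]], "gripper": [-0.3, -0.3, -0.3, -0.3]}}

```text
time: 5.95
tool_pos: [0.4356, -0.0376, 0.0336]
tool_rot: [3.141, 0.0, -1.263]
contact_force: [0.6, -1.1, 0.4]
opening: 0.0644
```

Run:
```python
from h import *
p=read_camera("wrist"); b=read_camera("scene")
x=np.vstack([cv2.resize(p["img"][170:330,220:420],None,fx=2,fy=2),cv2.resize(b["img"][140:220,320:420],None,fx=4,fy=4)[:280]])
cv2.imwrite("pics/g3.png",x[:,:,::-1]); s=robot.observe(); print(s["tool_pos"],s["opening"],s["contact_force"])
```

```text
[ 0.43580942 -0.03769963  0.03387587] 0.061032934978084014 [-0.13692201  0.10814353  0.24140823]
```

View pics/g3.png

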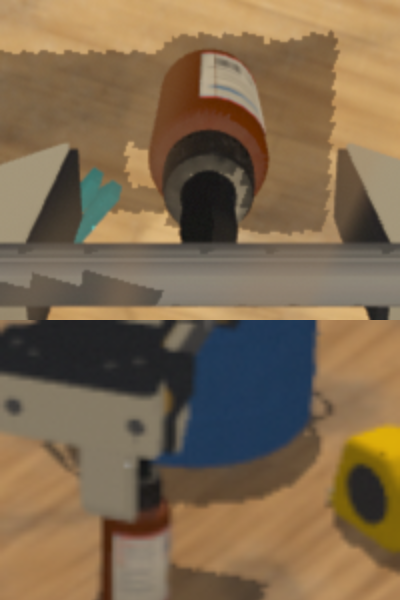

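The fingertips are now level with the lower cap and shoulder, and the rod is just above the bulb with no contact force. I'll go down a little further.

>>> {"method": "carry_out", "body": {"translation": [[0, 0, 0.0015], [0, 0, 0.0015], [0, 0, 0]], "turn": [[0, 0, 0], [0, 0, 0], [0, 0, 0]], "gripper": [0, 0, 0]}}

```text
time: 6.35
tool_pos: [0.4358, -0.0377, 0.0308]
tool_rot: [3.141, 0.0, -1.263]
contact_force: [-0.4, 0.0, 0.9]
opening: 0.0466
```

>>> {"method": "carry_out", "body": {"translation": [[0, 0, 0], [0, 0, 0], [0, 0, 0], [0, 0, 0], [0, 0, 0], [0, 0, 0]], "turn": [[0, 0, 0], [0, 0, 0], [0, 0, 0], [0, 0, 0], [0, 0, 0], [0, 0, 0]], "gripper": [0.7, 0.7, 0.7, 0.7, 0.7, 0.7], "squeeze": 15}}

```text
time: 6.95
tool_pos: [0.436, -0.0378, 0.0311]
tool_rot: [-3.141, -0.0, -1.263]
contact_force: [-0.9, -0.2, 0.5]
opening: 0.023
```

>>> {"method": "carry_out", "body": {"translation": [[0, 0, 0], [0, 0, 0], [0, 0, 0], [0, 0, 0]], "turn": [[0, 0, 0], [0, 0, 0], [0, 0, 0], [0, 0, 0]], "gripper": [1, 1, 1, 1], "squeeze": 20}}

```text
time: 7.35
tool_pos: [0.436, -0.0377, 0.031]
tool_rot: [-3.142, -0.0, -1.263]
contact_force: [-0.2, -0.5, 0.6]
opening: 0.0227
```

The jaws stopped at 22.7 mm with a full-shut target, so they are holding the cap. I'll lift slowly.

>>> {"method": "carry_out", "body": {"translation": [[0, 0, -0.003], [0, 0, -0.006], [0, 0, -0.01], [0, 0, -0.01], [0, 0, 0]], "turn": [[0, 0, 0], [0, 0, 0], [0, 0, 0], [0, 0, 0], [0, 0, 0]], "gripper": [1, 1, 1, 1, 1]}}

```text
time: 7.85
tool_pos: [0.4371, -0.038, 0.0617]
tool_rot: [-3.139, -0.002, -1.263]
contact_force: [-1.0, -0.5, -0.9]
opening: 0.0225
```

Run:
```python
from h import *
p=read_camera("wrist"); b=read_camera("scene")
x=np.vstack([cv2.resize(p["img"][170:330,220:420],None,fx=2,fy=2),cv2.resize(b["img"][130:220,320:420],None,fx=4,fy=4)[:280]])
cv2.imwrite("pics/g4.png",x[:,:,::-1]); s=robot.observe(); print(s["tool_pos"],s["opening"],s["contact_force"])
```

```text
[ 0.43620408 -0.03782283  0.06046995] 0.022213993484215187 [ 0.15599001 -0.40997105 -0.61589581]
```

View pics/g4.png

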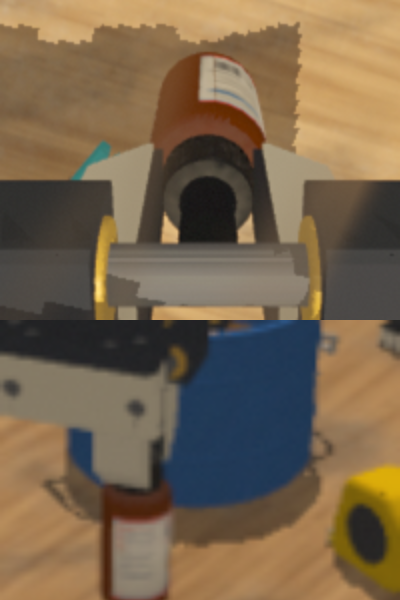

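The bottle is lifted and upright: it sits the same way in the wrist view and its base is off the worktop. I'll firm up the grip and lift above rim height.

>>> {"method": "carry_out", "body": {"translation": [[0, 0, 0], [0, 0, -0.015], [0, 0, -0.025], [0, 0, -0.03], [0, 0, -0.03], [0, 0, -0.02], [0, 0, 0], [0, 0, 0]], "turn": [[0, 0, 0], [0, 0, 0], [0, 0, 0], [0, 0, 0], [0, 0, 0], [0, 0, 0], [0, 0, 0], [0, 0, 0]], "gripper": [1, 1, 1, 1, 1, 1, 1, 1], "squeeze": 30}}

```text
time: 8.75
tool_pos: [0.4355, -0.0376, 0.1793]
tool_rot: [3.141, 0.0, -1.263]
contact_force: [0.6, 0.3, -2.1]
opening: 0.022
```

Run:
```python
from h import *
s=robot.observe(); print(s["tool_pos"],s["opening"],s["contact_force"],s["time"],delta([.526,-.214,.18]))
p=read_camera("wrist"); im=p["img"]
for r in nets.regions_of(p,"stain_dropper")[:1]: print(r["score"],r["pixel"])
for r in nets.regions_of(p,"blue_canister")[:1]: print(r["score"],r["pixel"])
b=read_camera("scene")
r=nets.regions_of(b,"stain_dropper")
if r:
    ys,xs=np.nonzero(r[0]["region"]); print(r[0]["score"],xs.min(),xs.max(),ys.min(),ys.max())
```

```text
[ 0.43553717 -0.03763802  0.17926641] 0.021969951286444384 [ 0.62993091  0.25949508 -2.064617  ] 8.75 [ 0.1955 -0.0328 -0.0008]
0.64 [321.0, 245.1]
0.68 [552.2, 148.1]
0.65 346 364 104 147
```

>>> {"method": "carry_out", "body": {"translation": [[0.01, -0.002, -0.005], [0.02, -0.003, 0], [0.03, -0.005, 0], [0.035, -0.006, 0], [0.035, -0.006, 0], [0.03, -0.005, 0], [0.02, -0.004, 0], [0.015, -0.002, 0], [0, 0, 0], [0, 0, 0]], "turn": [[0, 0, 0], [0, 0, 0], [0, 0, 0], [0, 0, 0], [0, 0, 0], [0, 0, 0], [0, 0, 0], [0, 0, 0], [0, 0, 0], [0, 0, 0]], "gripper": [1, 1, 1, 1, 1, 1, 1, 1, 1, 1]}}

```text
time: 10.0
tool_pos: [0.5262, -0.2137, 0.1846]
tool_rot: [3.141, 0.001, -1.264]
contact_force: [-0.1, -0.7, -0.8]
opening: 0.0222
```

Run:
```python
from h import *
s=robot.observe(); print(s["tool_pos"],s["opening"],s["contact_force"],s["time"])
p=read_camera("wrist"); b=read_camera("scene")
x=np.vstack([p["img"][:350,100:600],cv2.resize(b["img"][60:185,310:435],None,fx=2,fy=2)[:, :][:,:,:].repeat(1,0) if 0 else cv2.resize(b["img"][60:185,270:520],(500,250))])
cv2.imwrite("pics/g5.png",x[:,:,::-1])
```

```text
[ 0.52615549 -0.21366948  0.18460773] 0.02223160047870835 [-0.13654341 -0.7367811  -0.84199978] 10.0
```

View pics/g5.png

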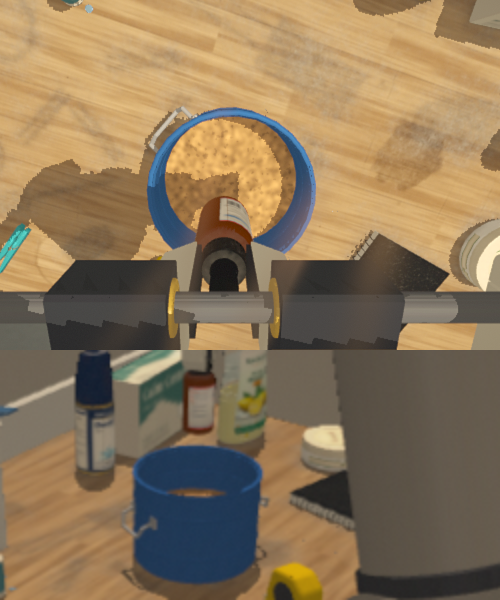

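The bottle hangs upright over the canister and its y alignment fits the rim exactly. In tool x it is about 5 mm off-centre. I'll correct that and lower to just above the highest possible cork, with a lighter grip so the cap can slip before force builds up.

>>> {"method": "carry_out", "body": {"translation": [[0.005, 0, 0.01], [0, 0, 0.02], [0, 0, 0.025], [0, 0, 0.02], [0, 0, 0.009], [0, 0, 0], [0, 0, 0]], "turn": [[0, 0, 0], [0, 0, 0], [0, 0, 0], [0, 0, 0], [0, 0, 0], [0, 0, 0], [0, 0, 0]], "gripper": [1, 1, 1, 1, 1, 1, 1], "squeeze": 14}}

```text
time: 10.8
tool_pos: [0.5284, -0.2185, 0.1017]
tool_rot: [-3.141, -0.001, -1.263]
contact_force: [0.7, -0.2, -0.7]
opening: 0.0225
```

>>> {"method": "carry_out", "body": {"translation": [[0, 0, 0.002], [0, 0, 0.002], [0, 0, 0.002]], "turn": [[0, 0, 0], [0, 0, 0], [0, 0, 0]], "gripper": [1, 1, 1]}}

```text
time: 11.1
tool_pos: [0.5282, -0.2185, 0.0955]
tool_rot: [-3.141, -0.001, -1.263]
contact_force: [0.3, -0.1, -1.2]
opening: 0.0226
```

>>> {"method": "carry_out", "body": {"translation": [[0, 0, 0.002], [0, 0, 0.002], [0, 0, 0.002]], "turn": [[0, 0, 0], [0, 0, 0], [0, 0, 0]], "gripper": [1, 1, 1]}}

```text
time: 11.4
tool_pos: [0.528, -0.2183, 0.0888]
tool_rot: [3.142, -0.0, -1.263]
contact_force: [0.1, -0.1, -1.1]
opening: 0.0224
```

>>> {"method": "carry_out", "body": {"translation": [[0, 0, 0.0015], [0, 0, 0.0015]], "turn": [[0, 0, 0], [0, 0, 0]], "gripper": [1, 1]}}

```text
time: 11.6
tool_pos: [0.528, -0.2183, 0.0858]
tool_rot: [3.142, -0.0, -1.263]
contact_force: [-0.5, 0.2, -1.4]
opening: 0.023
```

>>> {"method": "carry_out", "body": {"translation": [[0, 0, 0.0015], [0, 0, 0.0015]], "turn": [[0, 0, 0], [0, 0, 0]], "gripper": [1, 1]}}

```text
time: 11.8
tool_pos: [0.5286, -0.2186, 0.0842]
tool_rot: [-3.14, -0.001, -1.263]
contact_force: [-1.7, 1.7, 14.8]
opening: 0.023
```

Touchdown: +14.8 N at reported z 0.084, which puts the underside at about 0.053 m. I'll ease off the load a little and check.

>>> {"method": "carry_out", "body": {"translation": [[0, 0, -0.0005], [0, 0, 0]], "turn": [[0, 0, 0], [0, 0, 0]], "gripper": [1, 1], "squeeze": 8}}

```text
time: 12.0
tool_pos: [0.5284, -0.2187, 0.0842]
tool_rot: [-3.141, -0.001, -1.263]
contact_force: [-0.8, 0.1, 4.6]
opening: 0.0228
```

Run:
```python
from h import *
s=robot.observe(); print(s["tool_pos"],s["opening"],s["contact_force"],s["time"])
p=read_camera("wrist"); cv2.imwrite("pics/g6.png",cv2.resize(p["img"][50:330,170:480],None,fx=1.9,fy=1.9)[:,:,::-1])
```

```text
[ 0.52838356 -0.21866213  0.08417748] 0.022772352429814617 [-0.82673891  0.1302837   4.58637308] 12.0
```

View pics/g6.png

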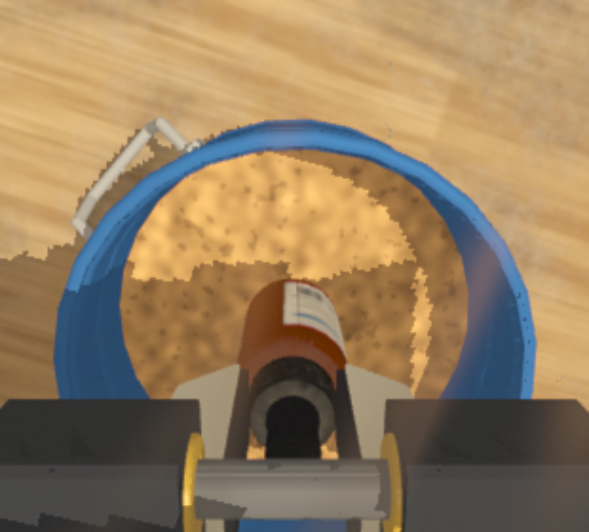

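The bottle stands upright on the cork near the middle of the blue canister, with about 5 N of contact. I'll release by opening partway, to about 46 mm.

>>> {"method": "carry_out", "body": {"translation": [[0, 0, 0], [0, 0, 0], [0, 0, 0], [0, 0, 0], [0, 0, 0], [0, 0, 0]], "turn": [[0, 0, 0], [0, 0, 0], [0, 0, 0], [0, 0, 0], [0, 0, 0], [0, 0, 0]], "gripper": [0.45, 0.4, 0.2, 0, 0, 0]}}

```text
time: 12.65
tool_pos: [0.528, -0.2183, 0.0834]
tool_rot: [3.141, 0.0, -1.263]
contact_force: [0.5, -0.4, 0.2]
opening: 0.0455
```

>>> {"method": "carry_out", "body": {"translation": [[0, 0, -0.005], [0, 0, -0.015], [0, 0, -0.03], [0, 0, -0.03], [0, 0, -0.03], [0, 0, -0.03], [0, 0, -0.01], [0, 0, 0], [0, 0, 0], [0, 0, 0]], "turn": [[0, 0, 0], [0, 0, 0], [0, 0, 0], [0, 0, 0], [0, 0, 0], [0, 0, 0], [0, 0, 0], [0, 0, 0], [0, 0, 0], [0, 0, 0]], "gripper": [0, 0, 0, 0, 0, 0, 0, 0, 0, 0]}}

```text
time: 13.65
tool_pos: [0.5272, -0.2179, 0.2317]
tool_rot: [3.139, 0.002, -1.263]
contact_force: [-0.2, 0.1, -0.7]
opening: 0.046
```

Run:
```python
from h import *
s=robot.observe(); print(s["tool_pos"],s["opening"],s["contact_force"],s["time"])
p=read_camera("wrist"); save(p,"g7")
r=nets.tip_of(p,"stain_dropper"); print([(q["score"],q["pixel"],ray(p,q["pixel"],.053)) for q in r[:1]])
```

```text
[ 0.52724316 -0.21792113  0.23165991] 0.04601193460273991 [-0.15229938  0.10023377 -0.66193885] 13.65
[(0.86, [325.8, 175.3], array([ 0.5234, -0.2218,  0.053 ]))]
```

View pics/g7.png

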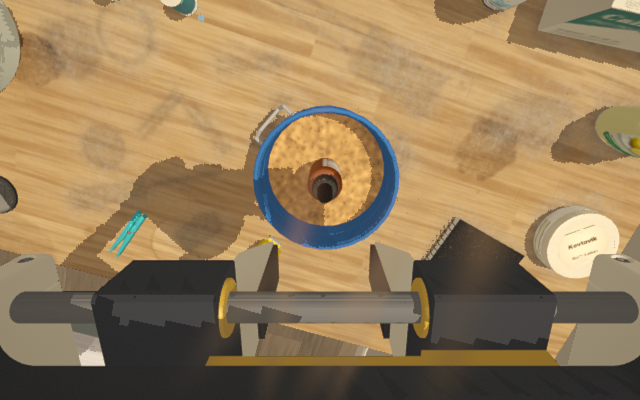

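The bottle stands upright on the cork at about (325,178), in the middle of the blue canister, and the gripper is well clear.

```bash
python3 -c "
from cell import robot
print(robot.hand_in())"
```

```text
the job is handed in; nothing more can be done
None
```

The bottle is standing released and upright on the cork near the middle of the blue canister, and I handed the job in at about 14 s on the clock. No verdict is reported.

- **Lowering and release:** I lowered it in steps of 1.5–2 mm until the wrist force rose to 14.8 N, with the underside at about 53 mm. I eased that to about 5 N, opened the jaws only partway and backed straight up.
- **Last check:** the wrist picture shows the bottle upright, less than 1 cm from the canister's axis. The gripper is clear and the force reading is back to noise level.
- **Disagreement with the description:** the fingertips in both the wrist and scene pictures were about 35 mm short of the reported TCP. My first closing was therefore at cap height, reached its 23 mm target, and I opened again without lifting.
- **Grip differs from the instructions:** I held the bottle by its cap, with the jaws at about 22.5 mm, rather than on the glass body. The gripper's cross rod would have hit the bulb if I had gone lower.
- **Cork level:** a rough estimate from the picture put the cork at about 20–30 mm. Touchdown put it at about 53 mm, and I went by the force.

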